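# Half-turn a bayonet lid on a drying canister

### The arm

A 7-joint arm with a two-finger parallel gripper is mounted at the origin on a cart in front of the work surface, level with it; the furniture and walls round the work are solid. World frame = base frame: x ahead of the robot, y to its left, z up, the work surface at z = 0. Lengths are in m, angles in rad, forces in N, time in s.
With the tool pointing down it reaches from about 0.4 to 0.85 m from the base axis. Payload 10.4 kg.
Tool frame: the origin (TCP) lies at the very end of the fingers, on their centre line; the grasp point (between the pads) lies r.tcp_to_grasp behind it (r.tcp_to_grasp is the distance from the TCP to the grasp point, in m); z points along the fingers, y is the line along which they close (so a half turn about z gives the same grasp; the last joint's range is limited). The gripper opens to 87 mm and grips with 3 to 60 N. Pads are 19 mm wide; open, the fingers measure 117 mm over their backs; the gripper's body (75 mm by 190 mm) begins 51 mm behind the grasp point.
Start: joints at [-1.289, 0.332, -0.065, 1.46, 0.022, 1.35, -0.088], TCP at [0.188, 0.596, 0.223] pointing down, gripper open.
Joint ranges: [-2.6, 2.6], [-0.5, 2.12], [-1.47, 1.34], [0.16, 2.42], [-1.27, 4.41], [0.06, 2.06], [-2.6, 2.6]. Speed limits (rad/s): [2.22, 2.22, 2.79, 2.79, 3.14, 3.14, 3.14].

### API

Orientations are given as a unit quaternion [x, y, z, w].
In Python, from bench import monitor, cams, ticket, r gives the robot as it stands.
- The arm moves only by the shell command python3 -m crank 'ROWS' [OPENING] [FORCE]. ROWS is a JSON object whose one key "steps" holds a list of rows, each a list of 2 entries, a list of its own where there are three numbers: the shift along the world's x, y, z in units of 25 mm (1.0 is 25 mm), then the turn, a rotation vector about the world's x, y, z in units of 5 degrees (1.0 is 5 degrees). In form: {"steps": [[[x, y, z], [ax, ay, az]], ...]}. A call has 1 to 10 rows; each row shifts and turns the commanded pose from where the row before left it; what a row does not reach is not made up. A row lasts 1/12 s, in which the tool goes at most 41.7 mm and 7.16 degrees, less where a joint would pass 70% of its speed; a pose out of reach is approached as far as the arm can. A call is refused whole if a number of a shift passes 1 or a number of a turn 1, either way. A call with a gripper value outside its range is refused whole. OPENING is the finger opening in mm, from 0 to 87, set as the call begins (- or left out, the last holds). The fingers move at their own pace and stop on an object; FORCE is the grip in N (left out, the last holds). Time passes only in rows, so rows that do not move let the fingers close. It gives the time, the measured TCP pose, the force, the opening and the grip force at its end, in the units of the state.
- monitor.read_state(): the state, without advancing time (a new reading comes with each control period).
- cams.camera(name): name is "side" or "top"; returns a dict with "pixels" (384x512x3 uint8, blue, green, red), "z_map" (384x512 float32, m along the optical axis (not along the pixel's ray), 0 where there is no reading), "vfov" (degrees; the focal length in pixels is half the picture's height over the tangent of half this angle, whatever the lens; pixels are square), "cx", "cy" (the principal point, pixels), "k1" (the pictures are not rectified: a ray, as slopes to the right and down, at radius r is drawn at 1 + k1 r^2 times it, then the intrinsics apply), "T" (4x4, takes a point from camera to world coordinates). Camera axes: x right, y up, looking along -z (the intrinsics and any distortion apply to the point x, -y, -z); pixel columns grow to the right and rows downward; lengths in m; the calibration is good to about 2 mm. A picture is of the moment at which its call begins.
- ticket.close_job(): hands the job in; it is judged then, once.
The state is a dict: "time": time; "joint_positions": joint angles; "joint_vel": joint speeds; "joint_torque": joint torques, N m; "ee_pos": TCP position; "eef_rot": TCP orientation; "ft_force": force on the tool from outside, world axes, zero at the start; "torque": the same for the moment, N m; "width": finger opening in m; "grip_force": force on a finger pad.
Only numpy, scipy, OpenCV 4.12 (cv2) and the standard library are available. Lean on these libraries where they do the work, as an engineer would, in place of code of your own. Each camera call takes 0.05 s, during which the arm holds its last target. There are 200 camera calls.

### The job

Stand the metal canister pot upright in the square pocket of the wooden nest, fully home, and let go of it. Then drop the bayonet lid into the pot's slots and turn it clockwise only halfway, until its grip bar points at the two small studs on the pot's rim, caught under the lip but never as far as the spring catch. Finish with the gripper still holding the lid by its bar at the half-way position, and leave the eraser, brush and stone where they are.

Things in the scene. Friction and masses are not known exactly. Their poses are not given: they have to be found in the camera images.
- nest: Dark wooden frame 92 x 92 x 16 mm fixed to the worktop, with a square pocket 63 x 63 mm through to the worktop, chamfered 3 mm at its mouth; four brass screw heads in its corners. Origin: centre of its underside; x and y along its sides.
- nest_floor (a point): Centre of the pocket's floor, on the worktop, where the underside of the pot's foot belongs.
- pot: Loose aluminium pot, 62 mm high, 0.3 kg, upright: square foot 60 x 60 x 16 mm (any quarter-turn fits the nest), above it a round wall 56 mm across, perforated deck inside 15 mm below the rim. The slots are at its +x and -x. The catch's nub stands 4 mm out of the wall at -76 degrees: grip the wall elsewhere, e.g. at +x and -x, 27 to 47 mm up. Origin: centre of underside, z up.
- pot_rim (a point): Centre of the pot's mouth, level with the rim. A 4 mm thick lip, flush with the rim, runs inward to 38 mm inner diameter; two slots 18 mm wide in it, on the pot's +x and -x, let the lugs through. Below it they turn only clockwise (from above), 90 degrees to the end stop; anticlockwise they stop after about 10.
- half_stud (a point): Top of the stud at -45 degrees in the pot's frame (45 degrees clockwise of a slot), 26 mm from its axis, 66 mm above its underside; the other stands across from it at 135 degrees. Each is 4 mm thick and 4 mm high.
- catch (a joint): Spring catch in the pot's wall at -76 degrees, 53 mm up: 0 at rest, metres outward. A lug begins to push it at about 62 degrees of turn and clicks in at about 88; it must not be pushed.
- lid: Loose aluminium lid, 41 mm high, 0.09 kg, plug down: plug 34 mm across, 12 mm high, two round-ended lugs (6 wide, 6 high) at its foot along +x and -x, 47 mm over both; flange 47.6 mm across at 12 to 17 mm. Half-turn symmetric. Origin: centre of underside, z up. Dropped in, it lies 50 mm above the pot's underside (2 mm play); 62 mm if it only rests on the lip.
- lid_grip (a point): Middle of the lid's grip bar, 31 mm above the lid's underside. The bar is 44 mm long (along the lid's x, in line with the lugs), 12 mm thick (along y), from 17 to 41 mm above the underside.
- eraser: Eraser lying on the worktop, 21 x 45 x 13 mm; to be left alone. Origin: centre of the underside.
- brush: Fine brush lying on the worktop, 8 x 185 x 8 mm; to be left alone. Origin: centre of the underside.
- stone: Smooth pale stone, 44 x 60 x 32 mm; to be left alone. Origin: centre of the underside.

How it is judged:
On the way, in this order (a step that is already met when the one before it is completed fails the run):
1. the pot stands upright, fully home in the nest's pocket, and is let go (horizontal distance between pot and nest_floor below 0.004 m and z of pot in the frame of nest_floor below 0.003 m and angle between pot's own z axis and vertical below 0.06 rad and contact force between the fingers and pot below 0.05 N), for 0.2 s.
2. the lid's lugs are dropped through the slots (horizontal distance between lid and pot below 0.004 m and z of lid in the frame of pot below 0.054 m and angle between lid's own z axis and vertical below 0.12 rad), for 0.05 s.
At the end, for the whole second after the job is handed in: Pot home in the nest (4 mm of centre, 3 mm of floor, 0.06 rad upright); lid lugs under the lip (lid underside 46 to 54 mm above the pot's, 4 mm of its axis, level within 0.12 rad), bar turned 45 +/- 12 degrees from the slots, and held by the fingers with over 1 N (all of step 2 and horizontal distance between pot and nest_floor below 0.004 m and z of pot in the frame of nest_floor below 0.003 m and angle between pot's own z axis and vertical below 0.06 rad and z of lid in the frame of pot above 0.046 m and angle between the x axis of lid and the x axis of pot, either way round between 0.576 and 0.995 rad and contact force between the fingers and lid above 1 N); the arm keeps its last pose, push and grip.
It fails at once if the lid is turned on to the spring catch (past 66 degrees, or pushing it out by over 1 mm) (value of joint catch above 0.001 m or (horizontal distance between lid and pot below 0.004 m and z of lid in the frame of pot between 0.046 and 0.054 m and angle between the x axis of lid and the x axis of pot, either way round above 1.15 rad)).
It fails at once if the eraser, the brush or the stone is shifted by more than 20 mm (distance of any of eraser, brush, stone from where it was at the start of the episode above 0.02 m).
It also fails if it takes over 51 s, if anything falls off the work surface, if the arm or the gripper's body presses on something with over 40 N, if the wrist force passes 120 N, or if a joint passes its speed limit or range.

## Working session

There is one attempt and no reset: what is moved stays moved. The work goes in short steps, Python scripts to look and compute and a shell command to move; the robot and the scene stay as the last step left them, time stands still between calls to the robot, and variables do not carry over. Pictures are saved under pics/ and viewed, at most 10 in all, crops included, and the job is handed in when it is done.

```bash
ls; mkdir -p pics
cat > h.py <<'E'
import numpy as np, cv2
from bench import monitor, cams, ticket, r
def K(c):
    h=c["pixels"].shape[0]; f=h/2/np.tan(np.radians(c["vfov"])/2)
    return f
def rays(c,uv):
    f=K(c); uv=np.atleast_2d(np.asarray(uv,float))
    M=np.array([[f,0,c["cx"]],[0,f,c["cy"]],[0,0,1]])
    p=cv2.undistortPoints(uv[:,None,:],M,np.array([c["k1"],0,0,0.]),None,None,None,(3,50,1e-9)) if 0 else cv2.undistortPoints(uv[:,None,:],M,np.array([c["k1"],0,0,0.]))
    p=p[:,0]; d=np.c_[p[:,0],-p[:,1],-np.ones(len(p))]
    return c["T"][:3,3], d@c["T"][:3,:3].T, d
def plane(c,uv,z):
    o,d,_=rays(c,uv); return o+d*((z-o[2])/d[:,2])[:,None]
def cloud(c):
    h,w=c["z_map"].shape; u,v=np.meshgrid(np.arange(w),np.arange(h))
    o,d,_=rays(c,np.c_[u.ravel(),v.ravel()]); P=o+d*c["z_map"].reshape(-1,1)
    return P.reshape(h,w,3)
E
python3 - <<'E'
from h import *
import pickle
s=monitor.read_state(); print(s, r.tcp_to_grasp)
for n in("side","top"):
    c=cams.camera(n); pickle.dump(c,open(n+"0.pkl","wb"))
    cv2.imwrite(f"pics/{n}0.png",cv2.resize(c["pixels"],(800,600),interpolation=cv2.INTER_CUBIC)); print(n,c["vfov"],c["cx"],c["cy"],c["k1"],c["T"].round(3).tolist())
E
```

```text
pics
{'time': 0.0, 'joint_positions': array([-1.28861923,  0.33291011, -0.06470235,  1.46095339,  0.02161971,
        1.3499131 , -0.08853058]), 'joint_vel': array([ 0.00230588,  0.00031908,  0.00097435,  0.00085742,  0.00060811,
       -0.00274543,  0.00043014]), 'joint_torque': array([ 9.09638457e-04, -6.23265195e+01,  2.52561795e-02, -3.89878929e+01,
       -6.12950558e-02,  4.00614843e-02,  1.48684853e-04]), 'ee_pos': array([0.1874421 , 0.59581149, 0.22172432]), 'eef_rot': array([ 1.51800766e-01,  9.88410833e-01, -7.40603896e-04, -6.93605020e-05]), 'ft_force': array([-0.05659524, -0.82502694, -0.03242704]), 'torque': array([ 0.02669116,  0.02836151, -0.02730304]), 'grip_force': 0.0, 'width': 0.08714128102605467} 0.0187
side 50.48459696029374 255.18773718105197 191.9311382469033 -0.03063992141901693 [[-0.978, 0.108, -0.18, 0.453], [-0.209, -0.579, 0.788, 0.507], [-0.019, 0.808, 0.589, 0.56], [0.0, 0.0, 0.0, 1.0]]
top 47.880107201542614 261.8183535688582 192.66620375211625 -0.14209651163047635 [[-0.016, 0.995, -0.102, 0.49], [-1.0, -0.016, -0.003, -0.159], [-0.005, 0.102, 0.995, 1.007], [0.0, 0.0, 0.0, 1.0]]
```

View pics/top0.png

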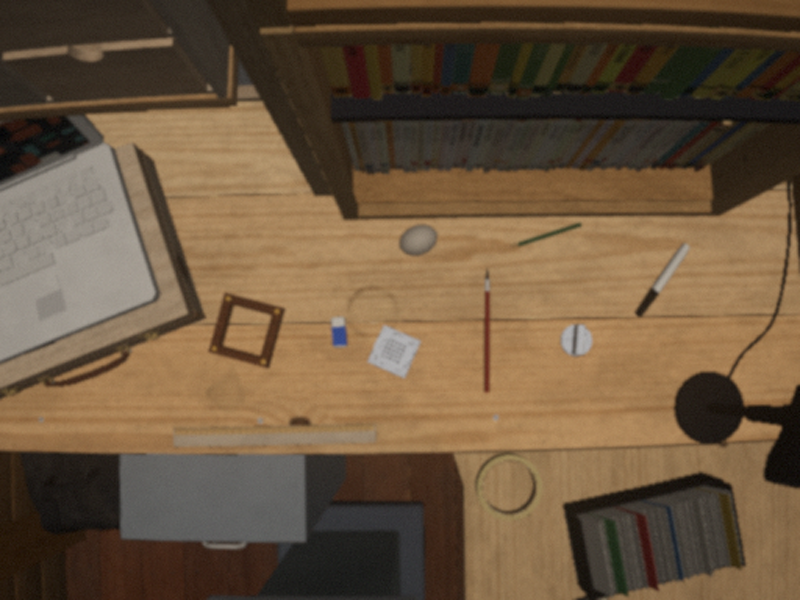

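View pics/side0.png

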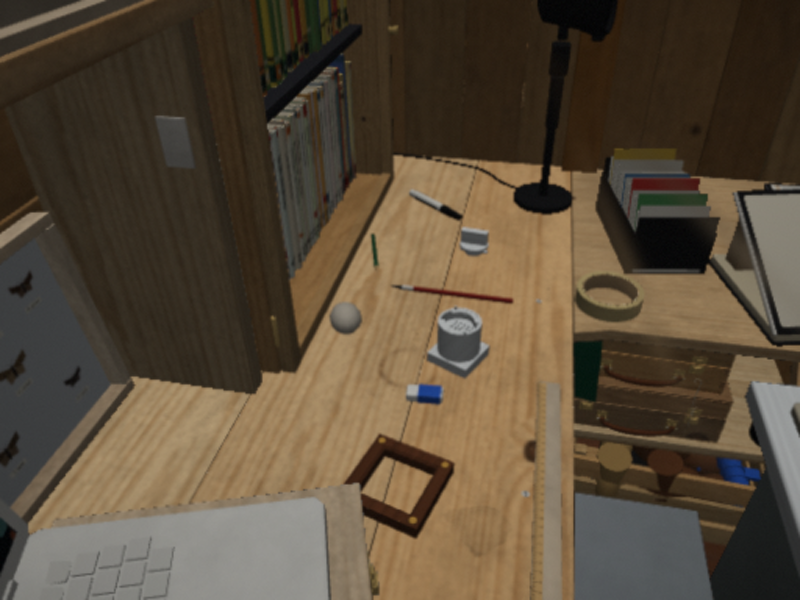

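The top view shows the nest at (247,330), pot (394,351), lid (577,340), with the bar near image-vertical. The eraser, brush and stone are at (339,332), (487,330) and (418,239). Next I'll make close-ups for pot orientation and measure by depth cloud.

Run:
```python
from h import *
import pickle
T=pickle.load(open("top0.pkl","rb"));S=pickle.load(open("side0.pkl","rb"))
def crop(c,u,v,s): 
    p=c["pixels"][v-s*3//4:v+s*3//4,u-s:u+s]; return cv2.resize(cv2.convertScaleAbs(p,alpha=1.4),(400,300),interpolation=cv2.INTER_CUBIC)
# crop centers in native px
m=np.vstack([np.hstack([crop(T,252,225,28),crop(S,294,216,36)]),np.hstack([crop(T,369,218,28),crop(T,158,211,36)])])
cv2.imwrite("pics/m0.png",m)
for n,c in(("top",T),("side",S)):
    P=cloud(c); 
    import itertools
    for nm,(x0,x1,y0,y1) in dict(pot=(0.38,.55,-.15,0.05),lid=(.38,.55,-.4,-.26),nest=(.38,.55,.05,.25)).items(): pass
    np.save(n+"P.npy",P)
    def at(u,v): return P[v,u].round(4)
    print(n,[at(u,v) for u,v in ([(252,225),(369,218),(158,211)] if n=="top" else [(294,208),(303,153),(256,310)])])
P=cloud(T)
for uv in [(115,45),(270,100),(330,135),(400,135),(330,22),(50,190),(100,215),(455,260)]: print(uv,P[uv[1],uv[0]].round(3))
```

```text
top [array([ 0.5167, -0.1331,  0.0435]), array([ 0.5277, -0.3966,  0.0395]), array([0.5538, 0.0889, 0.    ])]
side [array([ 0.5211, -0.1399,  0.0475]), array([ 0.5315, -0.3935,  0.0275]), array([0.5524, 0.0861, 0.0015])]
(115, 45) [0.718 0.014 0.533]
(270, 100) [ 0.789 -0.178  0.086]
(330, 135) [ 0.722 -0.316  0.027]
(400, 135) [ 0.721 -0.483  0.027]
(330, 22) [ 0.72  -0.235  0.57 ]
(50, 190) [0.595 0.304 0.109]
(100, 215) [0.543 0.212 0.047]
(455, 260) [ 0.426 -0.6    0.028]
```

View pics/m0.png

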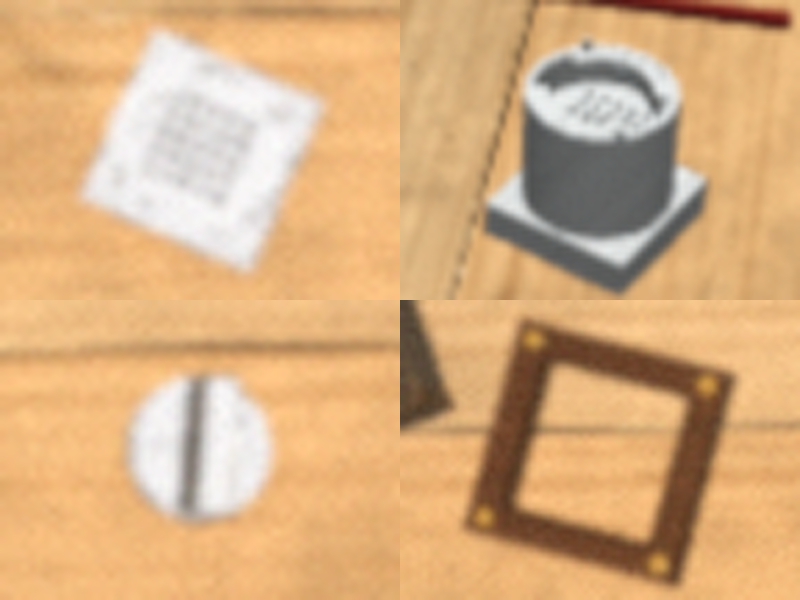

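The close-ups show the foot as a square rotated about 25° in the image. In the side crop the studs are at about (588,45) and (622,135), and the lid bar's dark side face is just left of the bar top. Nest screws are clear. Next I'll measure.

```bash
cat > meas.py <<'E'
from h import *
import sys
def biggest(m,u,v,s=45):
    w=np.zeros_like(m); w[v-s:v+s,u-s:u+s]=m[v-s:v+s,u-s:u+s]
    cs,_=cv2.findContours(w,cv2.RETR_EXTERNAL,cv2.CHAIN_APPROX_NONE); return max(cs,key=cv2.contourArea)
E
python3 - <<'E'
from meas import *
import pickle
T=pickle.load(open("top0.pkl","rb"));S=pickle.load(open("side0.pkl","rb"))
hsv=cv2.cvtColor(T["pixels"],cv2.COLOR_BGR2HSV)
grey=((hsv[...,1]<60)&(hsv[...,2]>60)).astype(np.uint8)
def rect(q):
    R=cv2.minAreaRect((q[:,:2]*1e4).astype(np.float32)); c=np.array(R[0])/1e4; b=cv2.boxPoints(R)/1e4
    e=b[1]-b[0]; return c, np.array(R[1])/1e4, np.degrees(np.arctan2(e[1],e[0]))%90
ct=biggest(grey,252,225)[:,0]; print("pot foot top",rect(plane(T,ct,.016)))
g2=(hsv[...,1]<70).astype(np.uint8)
ct=biggest(g2,369,218,25)[:,0]; print("lid circ z17",[np.array(a)/1e4 for a in cv2.minEnclosingCircle((plane(T,ct,.017)[:,:2]*1e4).astype(np.float32))])
# nest screws
br=((hsv[...,2]<110)).astype(np.uint8)
ct=biggest(br,158,211,30)[:,0]; print("nest outer", rect(plane(T,ct,.016)))
sc=((hsv[...,0]>15)&(hsv[...,0]<30)&(hsv[...,1]>120)&(hsv[...,2]>110)).astype(np.uint8)
n,l,st,ce=cv2.connectedComponentsWithStats(sc[180:240,125:190]); 
for i in range(1,n):
    if st[i,4]<30: print("screw",st[i,4],plane(T,ce[i]+[125,180],.016).round(4))
# clouds
for n_,c in(("top",T),("side",S)):
    P=cloud(c); X,Y,Z=P[...,0],P[...,1],P[...,2]
    near=lambda x,y,r_:np.hypot(X-x,Y-y)<r_
    q=P[near(.52,-.13,.06)&(Z>.057)&(Z<.07)][:,:2]; print(n_,"rim",len(q),[np.array(a)/1e4 for a in cv2.minEnclosingCircle((q*1e4).astype(np.float32))], q.mean(0))
    q=P[near(.527,-.396,.05)&(Z>.034)&(Z<.048)]; print("bar",len(q),q.mean(0), rect(q))
    q=P[near(.527,-.396,.05)&(Z>.01)]; print("lid all",len(q), q[:,2].max(), rect(q))
# rectified rim plane and lid plane in one picture
f=K(S);M=np.array([[f,0,S["cx"]],[0,f,S["cy"]],[0,0,1]])
def rectify(c,x0,y0,z,h=.045,N=400):
    f=K(c);M=np.array([[f,0,c["cx"]],[0,f,c["cy"]],[0,0,1]])
    a=np.linspace(-h,h,N); yy,xx=np.meshgrid(y0-a,x0-a)   # right=-y, up=+x
    W=np.c_[xx.ravel(),yy.ravel(),np.full(N*N,z)]
    p=(W-c["T"][:3,3])@c["T"][:3,:3]; p=np.c_[p[:,0],-p[:,1],-p[:,2]]
    uv=cv2.projectPoints(p,np.zeros(3),np.zeros(3),M,np.array([c["k1"],0,0,0.]))[0].reshape(N,N,2).astype(np.float32)
    return cv2.remap(c["pixels"],uv,None,cv2.INTER_CUBIC)
im=np.hstack([rectify(S,.52,-.133,.062),rectify(T,.52,-.133,.062)])
cv2.imwrite("pics/r0.png",cv2.convertScaleAbs(im,alpha=1.3))
E
```

```text
pot foot top (array([ 0.51868218, -0.13148633]), array([0.06112903, 0.05988422]), np.float32(65.088615))
lid circ z17 [array([ 0.53091113, -0.40107583]), np.float64(0.02462475891113281)]
nest outer (array([0.55311016, 0.08635676]), array([0.09403979, 0.08937416]), np.float32(74.54752))
screw 1 [[0.6205 0.0927 0.016 ]]
screw 2 [[0.611  0.0183 0.016 ]]
screw 1 [[0.6121 0.0125 0.016 ]]
screw 1 [[0.6116 0.1188 0.016 ]]
screw 3 [[0.6091 0.1068 0.016 ]]
screw 1 [[0.6112 0.0949 0.016 ]]
screw 1 [[0.611  0.0854 0.016 ]]
screw 1 [[0.6109 0.0807 0.016 ]]
screw 2 [[0.6106 0.063  0.016 ]]
screw 1 [[0.6105 0.0571 0.016 ]]
screw 2 [[0.6092 0.05   0.016 ]]
screw 1 [[0.6102 0.0383 0.016 ]]
screw 2 [[0.6089 0.03   0.016 ]]
screw 1 [[0.6099 0.0242 0.016 ]]
screw 1 [[0.6    0.1234 0.016 ]]
screw 10 [[0.6003 0.115  0.016 ]]
screw 4 [[0.5957 0.1467 0.016 ]]
screw 1 [[0.5955 0.1401 0.016 ]]
screw 2 [[0.5966 0.1353 0.016 ]]
screw 2 [[0.5953 0.1269 0.016 ]]
screw 4 [[0.596  0.0646 0.016 ]]
screw 1 [[0.5942 0.057  0.016 ]]
screw 1 [[0.5964 0.0523 0.016 ]]
screw 1 [[0.594  0.0476 0.016 ]]
screw 1 [[0.5907 0.1
[... 644 characters left out ...]
3123381]), np.float64(0.027869406127929687)] [ 0.51893807 -0.13139311]
bar 111 [ 0.52973749 -0.3995244   0.0403949 ] (array([ 0.53091118, -0.39977429]), array([0.01273852, 0.04324253]), np.float32(85.95278))
lid all 325 0.044844596771659084 (array([ 0.53000337, -0.4014166 ]), array([0.04553373, 0.04489557]), np.float32(86.777374))
side rim 281 [array([ 0.52026206, -0.12998876]), np.float64(0.029225112915039063)] [ 0.51997997 -0.12830058]
bar 87 [ 0.53089063 -0.39768631  0.0396384 ] (array([ 0.53101997, -0.39935725]), array([0.01575407, 0.04346713]), np.float32(81.22863))
lid all 257 0.04476220029509381 (array([ 0.53165747, -0.39112302]), array([0.03222435, 0.04471836]), np.float32(81.22868))
```

View pics/r0.png

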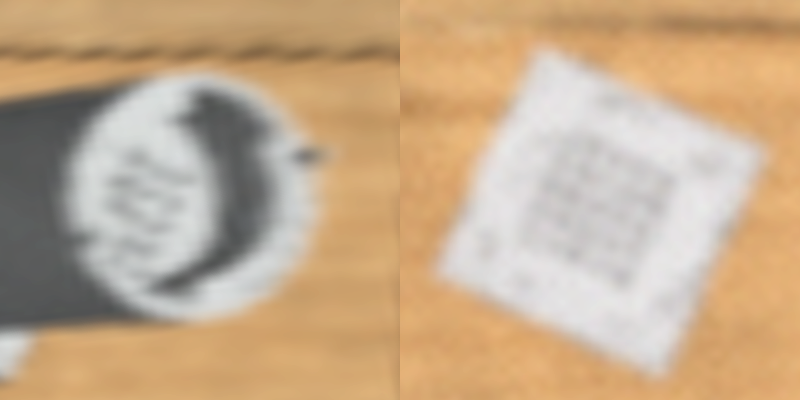

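The rectified rim view puts the studs at (308,155) and (80,238), so the stud line is about -70° and the slot axis about -25°/155°. This agrees with the foot's yaw of 65.1 mod 90. Next: refine the nest and check obstacles.

Run:
```python
from meas import *
import pickle
T=pickle.load(open("top0.pkl","rb"));S=pickle.load(open("side0.pkl","rb"))
def rect(q):
    R=cv2.minAreaRect((q[:,:2]*1e4).astype(np.float32)); b=cv2.boxPoints(R)/1e4; e=b[1]-b[0]
    return np.array(R[0])/1e4,np.array(R[1])/1e4,np.degrees(np.arctan2(e[1],e[0]))%90
for n,c,(u,v) in(("top",T,(158,211)),("side",S,(256,310))):
    hsv=cv2.cvtColor(c["pixels"],cv2.COLOR_BGR2HSV)
    m=(hsv[...,2]<(115 if n=="top" else 110)).astype(np.uint8)
    k=(1-m); _,l=cv2.connectedComponents(k,connectivity=4); q=np.argwhere(l==l[v,u])[:,::-1]
    print(n,"pocket px",len(q), rect(plane(c,q,.0)) , rect(plane(c,q,.016)))
P=cloud(S);P2=cloud(T);A=np.vstack([P.reshape(-1,3),P2.reshape(-1,3)])
for y0 in np.arange(-.5,.7,.1):
    row=[]
    for x0 in np.arange(.2,.8,.05):
        q=A[(A[:,0]>x0)&(A[:,0]<x0+.05)&(A[:,1]>y0)&(A[:,1]<y0+.1)]; row.append(int(1000*np.percentile(q[:,2],99)) if len(q) else -1)
    print(round(y0,1),row)
B=A[(A[:,2]>.03)&(A[:,0]>.45)&(A[:,0]<.66)&(A[:,1]>.1)&(A[:,1]<.3)]; print("case min y",[(x,B[(abs(B[:,0]-x)<.02)][:,1].min().round(3)) for x in (.5,.54,.58,.62)])
```

```text
top pocket px 688 (array([0.55389058, 0.08949056]), array([0.06069727, 0.06417589]), np.float32(74.95931)) (array([0.55287144, 0.08553497]), array([0.05973238, 0.06315571]), np.float32(74.95928))
side pocket px 69268 (array([ 0.48038726, -0.21131816]), array([1.15377783, 0.78026587]), np.float32(76.02573)) (array([ 0.47960288, -0.19079868]), array([1.12079863, 0.75796309]), np.float32(76.02572))
-0.5 [123, 123, 78, 3, 4, 3, 42, 13, 3, 4, 610, 418, 252]
-0.4 [101, 101, 27, 26, 3, 3, 42, 23, 3, 8, 610, 415, 254]
-0.3 [3, 26, 26, 26, 3, 9, 9, 9, 8, 3, 610, 421, 252]
-0.2 [-734, -734, -1, 4, 3, 1006, 64, 16, 4, 32, 610, 420, 357]
-0.1 [-735, -734, -1, 7, 7, 3, 16, 14, 3, 3, 619, 554, 412]
-0.0 [-51, -50, -51, 6, 6, 4, 18, 18, 16, 3, 643, 3, 3]
0.1 [-50, -50, -50, 7, 6, 3, 18, 106, 109, 87, 616, 491, 3]
0.2 [-50, -49, -50, 4, 4, 5, 88, 111, 111, 112, 497, 112, 186]
0.3 [-51, -52, -51, 4, 4, 87, 111, 112, 113, 113, 113, 201, 229]
0.4 [-153, -79, -80, 4, 4, 88, 112, 112, 113, 113, 114, 162, -1]
0.5 [-149, -147, -142, -139, -1, 559, -1, -1, -1, -1, -1, -1, -1]
0.6 [-1, -1, -1, -1, -1, -1, -1, -1, -1, -1, -1, -1, -1]
case min y [(0.5, np.float64(0.262)), (0.54, np.float64(0.184)), (0.58, np.float64(0.152)), (0.62, np.float64(0.161))]
```

```bash
R='[[0.415,-0.91,0],[0,0,-0.61]]'; 
python3 -m crank '{"steps": [[[0.4,-0.9,0],[0,0,-0.6]],[[0.4,-0.9,0],[0,0,-0.6]],[[0.4,-0.9,0],[0,0,-0.6]],[[0.4,-0.9,0],[0,0,-0.6]],[[0.4,-0.9,0],[0,0,-0.6]],[[0.4,-0.9,0],[0,0,-0.6]],[[0.4,-0.9,0],[0,0,-0.6]],[[0.4,-0.9,0],[0,0,-0.6]],[[0.4,-0.9,0],[0,0,-0.6]],[[0.4,-0.9,0],[0,0,-0.6]]]}' 87 20
python3 -m crank '{"steps": [[[0.4,-0.9,0],[0,0,-0.6]],[[0.4,-0.9,0],[0,0,-0.6]],[[0.4,-0.9,0],[0,0,-0.6]],[[0.4,-0.9,0],[0,0,-0.6]],[[0.4,-0.9,0],[0,0,-0.6]],[[0.4,-0.9,0],[0,0,-0.6]],[[0.4,-0.9,0],[0,0,-0.6]],[[0.4,-0.9,0],[0,0,-0.6]],[[0.4,-0.9,0],[0,0,-0.6]],[[0.4,-0.9,0],[0,0,-0.6]]]}'
python3 -m crank '{"steps": [[[0.4,-0.9,0],[0,0,-0.6]],[[0.4,-0.9,0],[0,0,-0.6]],[[0.4,-0.9,0],[0,0,-0.6]],[[0.4,-0.9,0],[0,0,-0.6]],[[0.4,-0.9,0],[0,0,-0.6]],[[0.4,-0.9,0],[0,0,-0.6]],[[0.4,-0.9,0],[0,0,-0.6]],[[0.4,-0.9,0],[0,0,-0.6]],[[0.4,-0.9,0],[0,0,-0.6]],[[0.4,-0.9,0],[0,0,-0.6]]]}'
cat > go.py <<'E'
import sys,numpy as np
from bench import monitor
from scipy.spatial.transform import Rotation as R
s=monitor.read_state(); q=R.from_quat(s["eef_rot"]); m=q.as_matrix(); p=np.array(s["ee_pos"])
yaw=np.degrees(np.arctan2(m[1,1],m[0,1]))
print("t",round(s["time"],2),"p",p.round(4),"yaw",yaw.round(2),"tilt",m[:,2].round(3),"w",round(s["width"],4),"g",round(s["grip_force"],2),"f",np.round(s["ft_force"],1),"j",np.round(s["joint_positions"],2))
if len(sys.argv)>4:
    g=np.array(list(map(float,sys.argv[1:5]))); print("units",((g[:3]-p)/.025).round(2),"turn",round(((g[3]-yaw+180)%360-180)/5,2), "tiltfix",(np.cross(m[:,2],[0,0,-1])/np.radians(5)).round(2))
E
python3 go.py .5188 -.1314 .022 -25
```

```text
time: 0.93
ee_pos: [0.2878, 0.3699, 0.2223]
eef_rot: [0.404, 0.915, -0.0, -0.0]
ft_force: [0.2, 0.1, -0.3]
width: 0.0864
grip_force: 0.0
time: 1.77
ee_pos: [0.3879, 0.1442, 0.2225]
eef_rot: [0.627, 0.779, 0.0, -0.0]
ft_force: [0.4, -0.5, -0.5]
width: 0.0871
grip_force: 0.0
time: 2.6
ee_pos: [0.4875, -0.0808, 0.2226]
eef_rot: [0.807, 0.59, 0.0, -0.0]
ft_force: [-1.0, 0.8, -0.1]
width: 0.0872
grip_force: 0.0
t 2.6 p [ 0.4875 -0.0808  0.2226] yaw -17.7 tilt [ 0.  0. -1.] w 0.0872 g 0.0 f [-1.   0.8 -0.1] j [-0.58  0.02  0.67  1.83 -0.01  1.3  -0.22]
units [ 1.25 -2.03 -8.02] turn -1.46 tiltfix [-0.  0.  0.]
```

```bash
python3 -m crank '{"steps": [[[0.4,-0.7,0],[0,0,-0.5]],[[0.4,-0.7,0],[0,0,-0.5]],[[0.4,-0.6,-0.6],[0,0,-0.4]],[[0,0,-0.9],[0,0,0]],[[0,0,-0.9],[0,0,0]],[[0,0,-0.9],[0,0,0]],[[0,0,-0.9],[0,0,0]],[[0,0,0],[0,0,0]]]}'
python3 go.py .5188 -.1314 .022 -25
```

```text
time: 3.27
ee_pos: [0.5147, -0.129, 0.1138]
eef_rot: [0.841, 0.541, -0.003, -0.002]
ft_force: [-0.2, -0.2, -0.2]
width: 0.0873
grip_force: 0.0
t 3.27 p [ 0.5147 -0.129   0.1138] yaw -24.53 tilt [-0.006 -0.    -1.   ] w 0.0873 g 0.0 f [-0.2 -0.2 -0.2] j [-0.46  0.26  0.72  1.87 -0.19  1.09 -0.1 ]
units [ 0.16 -0.1  -3.67] turn -0.09 tiltfix [ 0.   -0.07  0.  ]
```

```bash
python3 -m crank '{"steps": [[[0.1,-0.05,-0.6],[0,0,-0.1]],[[0,0,-0.6],[0,0,0]],[[0,0,-0.6],[0,0,0]],[[0,0,-0.6],[0,0,0]],[[0,0,0],[0,0,0]],[[0,0,0],[0,0,0]]]}'
python3 go.py .5188 -.1314 .022 -25
```

```text
time: 3.77
ee_pos: [0.52, -0.1305, 0.0583]
eef_rot: [0.843, 0.537, -0.0, -0.0]
ft_force: [1.1, 0.1, -0.1]
width: 0.0871
grip_force: 0.0
t 3.77 p [ 0.52   -0.1305  0.0583] yaw -25.01 tilt [-0. -0. -1.] w 0.0871 g 0.0 f [ 1.1  0.1 -0.1] j [-0.43  0.35  0.69  1.91 -0.26  0.98 -0.05]
units [-0.05 -0.04 -1.45] turn 0.0 tiltfix [ 0. -0.  0.]
```

```bash
python3 -m crank '{"steps": [[[-0.05,-0.04,-0.5],[0,0,0]],[[0,0,-0.5],[0,0,0]],[[0,0,-0.45],[0,0,0]],[[0,0,0],[0,0,0]],[[0,0,0],[0,0,0]]]}'
python3 -m crank '{"steps": [[[0,0,0],[0,0,0]],[[0,0,0],[0,0,0]],[[0,0,0],[0,0,0]],[[0,0,0],[0,0,0]],[[0,0,0],[0,0,0]],[[0,0,0],[0,0,0]]]}' 45 25
python3 go.py .5188 -.1314 .022 -25
```

```text
time: 4.18
ee_pos: [0.5182, -0.1311, 0.0206]
eef_rot: [0.843, 0.537, -0.001, -0.0]
ft_force: [1.0, 0.2, 0.5]
width: 0.0871
grip_force: 0.0
time: 4.68
ee_pos: [0.519, -0.131, 0.0215]
eef_rot: [0.843, 0.538, 0.0, 0.0]
ft_force: [-0.7, 0.1, 0.8]
width: 0.0552
grip_force: 25.1
t 4.68 p [ 0.519  -0.131   0.0215] yaw -24.95 tilt [ 0.001 -0.    -1.   ] w 0.0552 g 25.06 f [-0.7  0.1  0.8] j [-0.4   0.41  0.66  1.93 -0.31  0.9  -0.02]
units [-0.01 -0.01  0.02] turn -0.01 tiltfix [0.   0.01 0.  ]
```

```bash
python3 -m crank '{"steps": [[[0,0,0.4],[0,0,0]],[[0,0,0.7],[0,0,0]],[[0,0,0.7],[0,0,0]],[[0,0,0.6],[0,0,0]],[[0.1,0.6,0],[0,0,0.1]],[[0.1,0.8,0],[0,0,0.2]],[[0.1,0.8,0],[0,0,0.2]],[[0.15,0.8,0],[0,0,0.2]],[[0.15,0.8,0],[0,0,0.2]],[[0.15,0.8,0],[0,0,0.2]]]}'
python3 -m crank '{"steps": [[[0.15,0.8,0],[0,0,0.2]],[[0.15,0.8,0],[0,0,0.2]],[[0.15,0.8,0],[0,0,0.2]],[[0.1,0.8,0],[0,0,0.2]],[[0.1,0.7,0],[0,0,0]],[[0,0,0],[0,0,0]],[[0,0,0],[0,0,0]],[[0,0,0],[0,0,0]]]}'
python3 go.py .5533 .0873 .022 -15.5
python3 - <<'E'
from meas import *
import pickle
o=[]
for n,(u,v) in (("top",(158,211)),("side",(256,310))):
    c=cams.camera(n); pickle.dump(c,open(n+"1.pkl","wb"))
    v=min(v,383-54);p=c["pixels"][v-54:v+54,u-72:u+72]; o.append(cv2.resize(p,(400,300),interpolation=cv2.INTER_CUBIC))
cv2.imwrite("pics/p1.png",np.hstack(o))
E
```

```text
time: 5.52
ee_pos: [0.5373, -0.0145, 0.0813]
eef_rot: [0.816, 0.578, -0.0, -0.0]
ft_force: [-0.1, 0.6, -2.9]
width: 0.0551
grip_force: 25.0
time: 6.18
ee_pos: [0.5537, 0.0814, 0.0812]
eef_rot: [0.796, 0.606, -0.0, 0.0]
ft_force: [-1.0, 0.2, -3.5]
width: 0.0553
grip_force: 25.0
t 6.18 p [0.5537 0.0814 0.0812] yaw -15.46 tilt [-0.    -0.001 -1.   ] w 0.0553 g 25.0 f [-1.   0.2 -3.5] j [-0.71  0.35  0.58  1.82 -0.22  1.03 -0.32]
units [-0.02  0.24 -2.37] turn -0.01 tiltfix [ 0.01 -0.    0.  ]
```

View pics/p1.png

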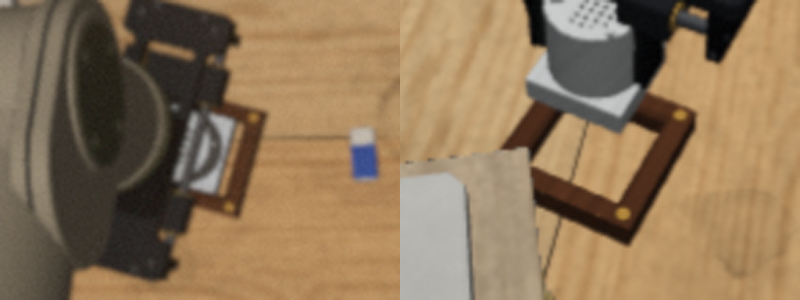

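The pot hangs upright over the nest, edges parallel to the frame (side crop foot (580,90), frame right corner (690,115)). I'm shifting +y 6 mm and lowering it.

```bash
python3 -m crank '{"steps": [[[-0.02,0.24,0],[0,0,0]],[[0,0,-0.4],[0,0,0]],[[0,0,-0.5],[0,0,0]],[[0,0,-0.5],[0,0,0]],[[0,0,-0.3],[0,0,0]],[[0,0,0],[0,0,0]],[[0,0,0],[0,0,0]]]}'
python3 go.py .5533 .0873 .0215 -15.5
python3 -m crank '{"steps": [[[0,0,-0.1],[0,0,0]],[[0,0,-0.1],[0,0,0]],[[0,0,-0.1],[0,0,0]],[[0,0,0],[0,0,0]]]}'
python3 go.py .5533 .0873 .0215 -15.5
```

```text
time: 6.87
ee_pos: [0.5528, 0.0871, 0.0378]
eef_rot: [0.796, 0.605, -0.001, -0.0]
ft_force: [1.7, 0.1, -2.4]
width: 0.0555
grip_force: 24.9
t 6.87 p [0.5528 0.0871 0.0378] yaw -15.48 tilt [-0.001 -0.001 -1.   ] w 0.0555 g 24.94 f [ 1.7  0.1 -2.4] j [-0.7   0.41  0.55  1.85 -0.26  0.95 -0.3 ]
units [ 0.02  0.01 -0.65] turn -0.0 tiltfix [ 0.01 -0.02  0.  ]
time: 7.2
ee_pos: [0.5541, 0.0896, 0.032]
eef_rot: [0.795, 0.606, 0.002, -0.0]
ft_force: [-1.3, 5.1, 5.4]
width: 0.0555
grip_force: 25.0
t 7.2 p [0.5541 0.0896 0.032 ] yaw -15.38 tilt [ 0.002  0.003 -1.   ] w 0.0555 g 24.99 f [-1.3  5.1  5.4] j [-0.69  0.42  0.55  1.86 -0.27  0.94 -0.3 ]
units [-0.03 -0.09 -0.42] turn -0.02 tiltfix [-0.03  0.02  0.  ]
```

```bash
python3 -m crank '{"steps": [[[0.02,0.11,0],[0,0,0]],[[0,0,-0.1],[0,0,0]],[[0,0,-0.1],[0,0,0]],[[0,0,0],[0,0,0]]]}'
python3 go.py .5533 .0873 .0215 -15.5
```

```text
time: 7.53
ee_pos: [0.5542, 0.0903, 0.0259]
eef_rot: [0.796, 0.606, 0.0, 0.0]
ft_force: [2.5, 1.0, -3.4]
width: 0.0553
grip_force: 25.0
t 7.53 p [0.5542 0.0903 0.0259] yaw -15.45 tilt [ 0.001 -0.    -1.   ] w 0.0553 g 24.99 f [ 2.5  1.  -3.4] j [-0.69  0.43  0.54  1.86 -0.27  0.93 -0.3 ]
units [-0.04 -0.12 -0.18] turn -0.01 tiltfix [0.   0.01 0.  ]
```

Sliding in freely. I'll push it home, then release.

```bash
python3 -m crank '{"steps": [[[0,0,-0.1],[0,0,0]],[[0,0,-0.08],[0,0,0]],[[0,0,0],[0,0,0]],[[0,0,0],[0,0,0]]]}'
python3 go.py .5542 .0903 .0215 -15.5
python3 -m crank '{"steps": [[[0,0,0],[0,0,0]],[[0,0,0],[0,0,0]],[[0,0,0],[0,0,0]],[[0,0,0],[0,0,0]],[[0,0,0],[0,0,0]]]}' 87
python3 go.py .5542 .0903 .0215 -15.5
```

```text
time: 7.87
ee_pos: [0.554, 0.0893, 0.022]
eef_rot: [0.796, 0.605, -0.0, 0.0]
ft_force: [1.2, -2.0, 5.5]
width: 0.0555
grip_force: 25.0
t 7.87 p [0.554  0.0893 0.022 ] yaw -15.52 tilt [ 0.    -0.001 -1.   ] w 0.0555 g 25.0 f [ 1.2 -2.   5.5] j [-0.69  0.43  0.54  1.86 -0.27  0.92 -0.29]
units [ 0.01  0.04 -0.02] turn 0.0 tiltfix [0.01 0.   0.  ]
time: 8.28
ee_pos: [0.5536, 0.0903, 0.0216]
eef_rot: [0.796, 0.606, -0.0, -0.0]
ft_force: [-0.3, 0.0, -0.4]
width: 0.0805
grip_force: 0.0
t 8.28 p [0.5536 0.0903 0.0216] yaw -15.46 tilt [-0. -0. -1.] w 0.0805 g 0.0 f [-0.3  0.  -0.4] j [-0.69  0.43  0.54  1.86 -0.28  0.92 -0.29]
units [ 0.03  0.   -0.01] turn -0.01 tiltfix [ 0. -0.  0.]
```

The pot bottomed at TCP z 0.022, the same height as the original grasp, so it is home with centre about (.554,.0896). Next I rise and travel to the lid. Its bar runs along about -4.5°, so tool yaw is 85.5°.

```bash
python3 -m crank '{"steps": [[[0,0,0.6],[0,0,0]],[[0,0,0.9],[0,0,0]],[[0,0,0.9],[0,0,0]],[[0,0,0.9],[0,0,0]],[[0,0,0.9],[0,0,0]],[[0,-0.3,0.9],[0,0,0.4]],[[0,-0.9,0],[0,0,0.9]],[[0,-0.9,0],[0,0,0.9]],[[0,-0.9,0],[0,0,0.9]],[[0,-0.9,0],[0,0,0.9]]]}' 50
python3 -m crank '{"steps": [[[-0.1,-0.9,0],[0,0,0.9]],[[-0.1,-0.9,0],[0,0,0.9]],[[-0.1,-0.9,0],[0,0,0.9]],[[-0.1,-0.9,0],[0,0,0.9]],[[-0.1,-0.9,0],[0,0,0.9]],[[-0.1,-0.9,0],[0,0,0.9]],[[-0.1,-0.9,0],[0,0,0.9]],[[-0.1,-0.9,0],[0,0,0.9]],[[-0.1,-0.9,0],[0,0,0.9]],[[0,-0.9,0],[0,0,0.9]]]}'
python3 go.py .5308 -.4002 .0197 85.5
```

```text
time: 9.12
ee_pos: [0.5536, -0.0082, 0.1494]
eef_rot: [0.677, 0.736, 0.0, -0.0]
ft_force: [0.7, 0.7, 0.0]
width: 0.0501
grip_force: 0.0
time: 9.95
ee_pos: [0.5308, -0.2334, 0.1493]
eef_rot: [0.344, 0.939, 0.0, -0.0]
ft_force: [0.8, -0.1, -0.6]
width: 0.05
grip_force: 0.0
t 9.95 p [ 0.5308 -0.2334  0.1493] yaw 49.75 tilt [-0.  0. -1.] w 0.05 g 0.0 f [ 0.8 -0.1 -0.6] j [-0.16  0.32  0.6   1.71 -0.19  1.18  1.36]
units [ 0.   -6.67 -5.18] turn 7.15 tiltfix [-0. -0. -0.]
```

```bash
python3 -m crank '{"steps": [[[0,-0.8,0],[0,0,0.9]],[[0,-0.8,0],[0,0,0.9]],[[0,-0.8,0],[0,0,0.9]],[[0,-0.8,0],[0,0,0.9]],[[0,-0.8,0],[0,0,0.9]],[[0,-0.8,0],[0,0,0.9]],[[0,-0.8,-0.3],[0,0,0.9]],[[0,-0.7,-0.7],[0,0,0.5]],[[0,0,-0.8],[0,0,0]],[[0,0,-0.7],[0,0,0]]]}'
python3 -m crank '{"steps": [[[0,0,0],[0,0,0]],[[0,0,0],[0,0,0]],[[0,0,0],[0,0,0]]]}'
python3 go.py .5308 -.4002 .0197 85.5
python3 - <<'E'
from meas import *
o=[]
for n,(u,v) in (("top",(158,211)),("side",(256,310)),("top",(369,218)),("side",(303,153))):
    c=cams.camera(n); v=min(v,383-45);p=c["pixels"][v-45:v+45,u-60:u+60]; o.append(cv2.resize(p,(400,300),interpolation=cv2.INTER_CUBIC))
    if n=="top" and u<200: import pickle; pickle.dump(c,open("top2.pkl","wb"))
cv2.imwrite("pics/p2.png",np.vstack([np.hstack(o[:2]),np.hstack(o[2:])]))
E
```

```text
time: 10.78
ee_pos: [0.5304, -0.3912, 0.0856]
eef_rot: [0.057, 0.998, -0.0, -0.0]
ft_force: [0.4, 0.7, -0.4]
width: 0.05
grip_force: 0.0
time: 11.03
ee_pos: [0.5318, -0.3899, 0.088]
eef_rot: [0.056, 0.998, -0.0, 0.0]
ft_force: [-0.6, 0.7, 0.2]
width: 0.0499
grip_force: 0.0
t 11.03 p [ 0.5318 -0.3899  0.088 ] yaw 83.56 tilt [ 0.001 -0.001 -1.   ] w 0.0499 g 0.0 f [-0.6  0.7  0.2] j [ 0.19  0.54  0.51  1.54 -0.28  1.13  2.22]
units [-0.04 -0.41 -2.73] turn 0.39 tiltfix [0.01 0.01 0.  ]
```

View pics/p2.png

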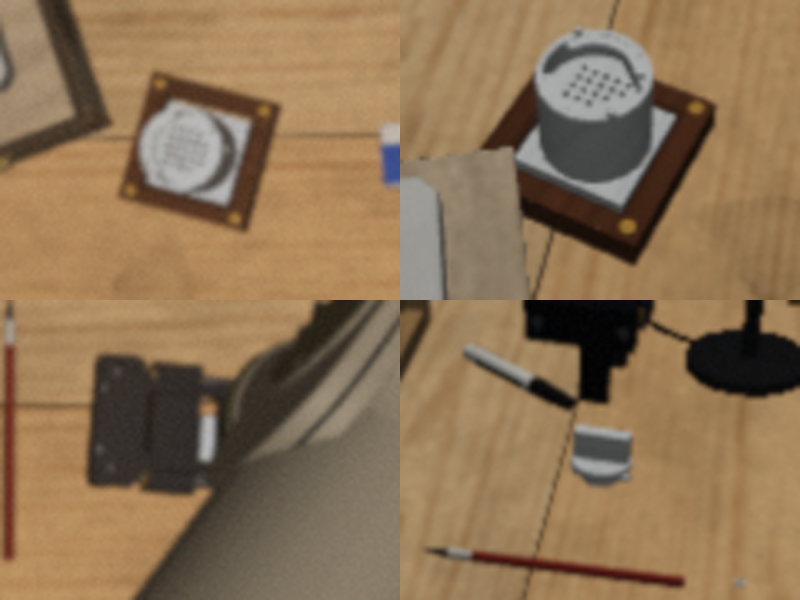

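The pot sits flush in the nest (top-left crop) and upright, with the slots at top-left and right of the rim as expected. The lid is untouched, its bar parallel to the pads. Next I descend on the bar.

```bash
python3 -m crank '{"steps": [[[-0.04,-0.41,-0.3],[0,0,0.4]],[[0,0,-0.6],[0,0,0]],[[0,0,-0.6],[0,0,0]],[[0,0,-0.6],[0,0,0]],[[0,0,-0.4],[0,0,0]],[[0,0,0],[0,0,0]],[[0,0,0],[0,0,0]]]}'
python3 go.py .5308 -.4002 .0197 85.5
```

```text
time: 11.82
ee_pos: [0.5303, -0.4, 0.0245]
eef_rot: [0.039, 0.999, 0.0, -0.0]
ft_force: [-0.4, 0.5, -0.8]
width: 0.0502
grip_force: 0.0
t 11.82 p [ 0.5303 -0.4     0.0245] yaw 85.54 tilt [-0.  0. -1.] w 0.0502 g 0.0 f [-0.4  0.5 -0.8] j [ 0.23  0.62  0.47  1.57 -0.32  1.03  2.29]
units [ 0.02 -0.01 -0.19] turn -0.01 tiltfix [-0. -0. -0.]
```

```bash
python3 -m crank '{"steps": [[[0.02,0,-0.18],[0,0,0]],[[0,0,0],[0,0,0]],[[0,0,0],[0,0,0]]]}'
python3 -m crank '{"steps": [[[0,0,0],[0,0,0]],[[0,0,0],[0,0,0]],[[0,0,0],[0,0,0]],[[0,0,0],[0,0,0]],[[0,0,0],[0,0,0]],[[0,0,0],[0,0,0]]]}' 5 20
python3 go.py .5308 -.4002 .0197 85.5
```

```text
time: 12.07
ee_pos: [0.5311, -0.4001, 0.0204]
eef_rot: [0.039, 0.999, -0.0, 0.0]
ft_force: [0.0, -0.6, -0.2]
width: 0.05
grip_force: 0.0
time: 12.57
ee_pos: [0.5308, -0.4, 0.0198]
eef_rot: [0.039, 0.999, 0.0, -0.0]
ft_force: [-0.1, -0.4, -0.1]
width: 0.0184
grip_force: 0.0
t 12.57 p [ 0.5308 -0.4     0.0198] yaw 85.54 tilt [-0.  0. -1.] w 0.0184 g 0.0 f [-0.1 -0.4 -0.1] j [ 0.23  0.63  0.47  1.57 -0.32  1.02  2.29]
units [ 0.   -0.01 -0.01] turn -0.01 tiltfix [-0. -0. -0.]
```

```bash
python3 -m crank '{"steps": [[[0,0,0],[0,0,0]],[[0,0,0],[0,0,0]],[[0,0,0],[0,0,0]]]}' 5 25
python3 -m crank '{"steps": [[[0,0,0.4],[0,0,0]],[[0,0,0.9],[0,0,0]],[[0,0,0.9],[0,0,0]],[[0,0,0.9],[0,0,0]],[[0,0,0.9],[0,0,0]],[[0,0,0.9],[0,0,0]],[[0,0,0.3],[0,0,0]],[[0,0,0],[0,0,0]],[[0,0,0],[0,0,0]]]}'
python3 go.py .554 .0896 .15 74.5
python3 - <<'E'
from meas import *
import pickle
S=cams.camera("side");pickle.dump(S,open("side3.pkl","wb"));T=pickle.load(open("top2.pkl","rb"))
for c in(S,T):
    P=cloud(c);q=P[(np.hypot(P[...,0]-.554,P[...,1]-.089)<.05)&(P[...,2]>.057)&(P[...,2]<.0665)][:,:2]
    print("rim",len(q),[np.array(a)/1e4 for a in cv2.minEnclosingCircle((q*1e4).astype(np.float32))])
P=cloud(S);q=P[(np.hypot(P[...,0]-.531,P[...,1]+.4)<.035)&(P[...,2]>.1)];print(len(q),np.percentile(q[:,2],[0,5,50]) if len(q) else 0)
a=cv2.resize(S["pixels"][60:180,220:380],(400,300),interpolation=cv2.INTER_CUBIC);cv2.imwrite("pics/p3.png",a)
E
```

```text
time: 12.82
ee_pos: [0.5308, -0.4001, 0.0198]
eef_rot: [0.039, 0.999, 0.0, -0.0]
ft_force: [0.7, -0.6, 0.1]
width: 0.0121
grip_force: 25.0
time: 13.57
ee_pos: [0.5307, -0.3998, 0.1493]
eef_rot: [0.039, 0.999, 0.0, -0.0]
ft_force: [0.6, -0.1, -2.1]
width: 0.0117
grip_force: 25.0
t 13.57 p [ 0.5307 -0.3998  0.1493] yaw 85.54 tilt [-0.  0. -1.] w 0.0117 g 25.04 f [ 0.6 -0.1 -2.1] j [ 0.2   0.5   0.52  1.46 -0.25  1.25  2.25]
units [ 0.93 19.58  0.03] turn -2.21 tiltfix [-0. -0. -0.]
rim 479 [array([0.55410327, 0.08906864]), np.float64(0.028704522705078124)]
rim 239 [array([0.55219448, 0.08740089]), np.float64(0.02779930725097656)]
1395 [0.12927571 0.1438672  0.27293811]
```

View pics/p3.png

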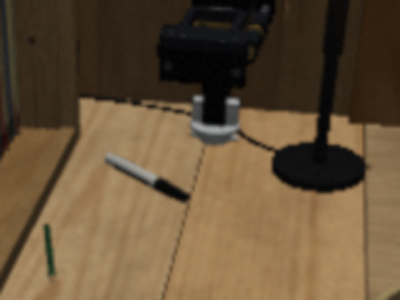

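The lid hangs level in the fingers (215,120 in the crop). Next I carry it over the pot.

```bash
python3 -m crank '{"steps": [[[0,0.5,0],[0,0,0]],[[0,0.9,0],[0,0,-0.1]],[[0,0.9,0],[0,0,-0.1]],[[0,0.9,0],[0,0,-0.1]],[[0,0.9,0],[0,0,-0.1]],[[0.1,0.9,0],[0,0,-0.1]],[[0.1,0.9,0],[0,0,-0.1]],[[0.1,0.9,0],[0,0,-0.1]],[[0.1,0.9,0],[0,0,-0.1]],[[0.1,0.9,0],[0,0,-0.1]]]}'
python3 -m crank '{"steps": [[[0.1,0.9,0],[0,0,-0.1]],[[0.1,0.9,0],[0,0,-0.1]],[[0.1,0.9,0],[0,0,-0.1]],[[0.1,0.9,0],[0,0,-0.2]],[[0,0.9,0],[0,0,-0.2]],[[0,0.9,0],[0,0,-0.2]],[[0,0.9,0],[0,0,-0.2]],[[0,0.9,0],[0,0,-0.2]],[[0,0.9,0],[0,0,-0.1]],[[0,0.9,0],[0,0,0]]]}'
python3 -m crank '{"steps": [[[0,0.9,0],[0,0,0]],[[0,0.5,0],[0,0,0]],[[0,0,0],[0,0,0]],[[0,0,0],[0,0,0]]]}'
python3 go.py .554 .0896 .09 74.5
```

```text
time: 14.45
ee_pos: [0.5425, -0.1827, 0.1485]
eef_rot: [0.078, 0.997, 0.0, -0.001]
ft_force: [-0.1, 0.2, -0.8]
width: 0.012
grip_force: 25.0
time: 15.28
ee_pos: [0.5519, 0.0419, 0.1486]
eef_rot: [0.139, 0.99, -0.0, -0.001]
ft_force: [-0.2, -0.2, -1.5]
width: 0.0121
grip_force: 25.0
time: 15.62
ee_pos: [0.5527, 0.0751, 0.1491]
eef_rot: [0.138, 0.99, -0.0, -0.001]
ft_force: [0.8, -0.5, -0.9]
width: 0.012
grip_force: 25.0
t 15.62 p [0.5527 0.0751 0.1491] yaw 74.12 tilt [-0.001 -0.001 -1.   ] w 0.012 g 25.04 f [ 0.8 -0.5 -0.9] j [-0.51  0.24  0.34  1.75 -0.09  1.16  1.15]
units [ 0.05  0.58 -2.36] turn 0.08 tiltfix [ 0.01 -0.01  0.  ]
```

```bash
python3 -m crank '{"steps": [[[0.05,0.58,0],[0,0,0.08]],[[0,0,-0.7],[0,0,0]],[[0,0,-0.7],[0,0,0]],[[0,0,-0.7],[0,0,0]],[[0,0,-0.25],[0,0,0]],[[0,0,0],[0,0,0]],[[0,0,0],[0,0,0]]]}'
python3 go.py .554 .0896 .0895 74.5
python3 - <<'E'
from meas import *
o=[]
for n,(u,v) in (("top",(158,211)),("side",(256,275))):
    c=cams.camera(n); p=c["pixels"][v-45:v+45,u-60:u+60]; o.append(cv2.convertScaleAbs(cv2.resize(p,(400,300),interpolation=cv2.INTER_CUBIC),alpha=1.4))
cv2.imwrite("pics/p4.png",np.hstack(o))
E
```

```text
time: 16.2
ee_pos: [0.5547, 0.0888, 0.0915]
eef_rot: [0.136, 0.991, -0.0, 0.0]
ft_force: [0.2, 0.2, -0.7]
width: 0.0119
grip_force: 25.0
t 16.2 p [0.5547 0.0888 0.0915] yaw 74.38 tilt [-0. -0. -1.] w 0.0119 g 25.04 f [ 0.2  0.2 -0.7] j [-0.52  0.31  0.32  1.8  -0.11  1.05  1.15]
units [-0.03  0.03 -0.08] turn 0.02 tiltfix [ 0. -0.  0.]
```

View pics/p4.png

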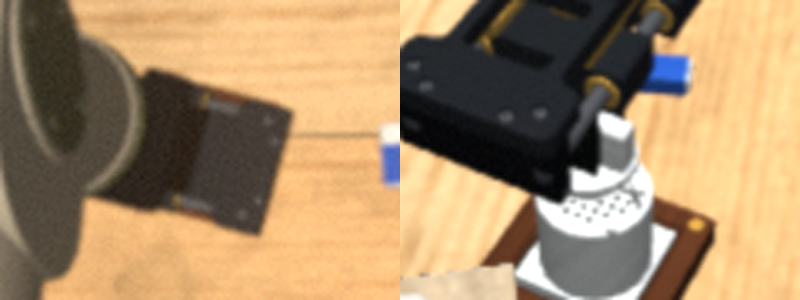

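The lid sits above the rim, bar aligned toward the slot. Descending gently while watching the force.

```bash
python3 -m crank '{"steps": [[[-0.03,0.03,-0.15],[0,0,0]],[[0,0,-0.15],[0,0,0]],[[0,0,-0.1],[0,0,0]],[[0,0,-0.1],[0,0,0]],[[0,0,0],[0,0,0]]]}'
python3 go.py .554 .0896 .0698 74.5
```

```text
time: 16.72
ee_pos: [0.5534, 0.0902, 0.078]
eef_rot: [0.135, 0.991, -0.0, -0.0]
ft_force: [-1.1, -0.9, -1.1]
width: 0.0117
grip_force: 25.0
t 16.72 p [0.5534 0.0902 0.078 ] yaw 74.44 tilt [-0.001 -0.    -1.   ] w 0.0117 g 25.04 f [-1.1 -0.9 -1.1] j [-0.52  0.33  0.32  1.81 -0.12  1.02  1.15]
units [ 0.02 -0.02 -0.33] turn 0.01 tiltfix [ 0.   -0.01  0.  ]
```

No resistance below the rim, so the lugs are in the slots. Continuing.

```bash
python3 -m crank '{"steps": [[[0.01,-0.01,-0.1],[0,0,0]],[[0,0,-0.1],[0,0,0]],[[0,0,-0.07],[0,0,0]],[[0,0,0],[0,0,0]],[[0,0,0],[0,0,0]]]}'
python3 go.py .554 .0896 .0698 74.5
```

```text
time: 17.13
ee_pos: [0.554, 0.0899, 0.0717]
eef_rot: [0.135, 0.991, -0.0, -0.0]
ft_force: [-0.0, 0.3, -0.5]
width: 0.0119
grip_force: 25.0
t 17.13 p [0.554  0.0899 0.0717] yaw 74.44 tilt [-0. -0. -1.] w 0.0119 g 25.04 f [-0.   0.3 -0.5] j [-0.51  0.33  0.32  1.82 -0.12  1.01  1.15]
units [ 0.   -0.01 -0.08] turn 0.01 tiltfix [ 0. -0.  0.]
```

```bash
python3 -m crank '{"steps": [[[0,0,-0.04],[0,0,0]],[[0,0,0],[0,0,-0.5]],[[0,0,0],[0,0,-0.8]],[[0,0,0],[0,0,-0.8]],[[0,0,0],[0,0,0]]]}'
python3 go.py .554 .0896 .0705 29.5
```

```text
time: 17.55
ee_pos: [0.5541, 0.09, 0.0709]
eef_rot: [0.227, 0.974, 0.0, 0.0]
ft_force: [0.3, -0.2, -1.1]
width: 0.0114
grip_force: 25.0
t 17.55 p [0.5541 0.09   0.0709] yaw 63.75 tilt [ 0.  0. -1.] w 0.0114 g 25.04 f [ 0.3 -0.2 -1.1] j [-0.54  0.34  0.35  1.82 -0.13  1.01  0.98]
units [-0.   -0.02 -0.02] turn -6.85 tiltfix [-0.  0.  0.]
```

```bash
python3 -m crank '{"steps": [[[0,0,0],[0,0,-0.8]],[[0,0,0],[0,0,-0.8]],[[0,0,0],[0,0,-0.8]],[[0,0,0],[0,0,-0.8]],[[0,0,0],[0,0,0]],[[0,0,0],[0,0,0]]]}'
python3 go.py .554 .0896 .0705 29.5
```

```text
time: 18.05
ee_pos: [0.5541, 0.0901, 0.0709]
eef_rot: [0.357, 0.934, 0.0, 0.0]
ft_force: [0.4, 0.6, -1.4]
width: 0.0117
grip_force: 25.0
t 18.05 p [0.5541 0.0901 0.0709] yaw 48.16 tilt [ 0.  0. -1.] w 0.0117 g 25.04 f [ 0.4  0.6 -1.4] j [-0.58  0.34  0.4   1.82 -0.15  1.01  0.72]
units [-0.   -0.02 -0.01] turn -3.73 tiltfix [-0.  0.  0.]
```

```bash
python3 -m crank '{"steps": [[[0,0,0],[0,0,-0.8]],[[0,0,0],[0,0,-0.8]],[[0,0,0],[0,0,-0.8]],[[0,0,0],[0,0,-0.8]],[[0,0,0],[0,0,-0.5]],[[0,0,0],[0,0,0]],[[0,0,0],[0,0,0]],[[0,0,0],[0,0,0]]]}'
python3 go.py .554 .0896 .0705 29.5
python3 - <<'E'
from meas import *
import pickle
c=cams.camera("side");pickle.dump(c,open("side5.pkl","wb")); u,v=256,275; p=c["pixels"][v-45:v+45,u-60:u+60]
cv2.imwrite("pics/p5.png",cv2.convertScaleAbs(cv2.resize(p,(800,600),interpolation=cv2.INTER_CUBIC),alpha=1.4))
E
```

```text
time: 18.72
ee_pos: [0.554, 0.09, 0.0708]
eef_rot: [0.503, 0.864, 0.0, -0.0]
ft_force: [1.0, 0.4, -0.6]
width: 0.0118
grip_force: 25.0
t 18.72 p [0.554  0.09   0.0708] yaw 29.62 tilt [ 0.  0. -1.] w 0.0118 g 25.04 f [ 1.   0.4 -0.6] j [-0.62  0.35  0.45  1.82 -0.18  1.01  0.42]
units [-0.   -0.02 -0.01] turn -0.02 tiltfix [-0.  0.  0.]
```

View pics/p5.png

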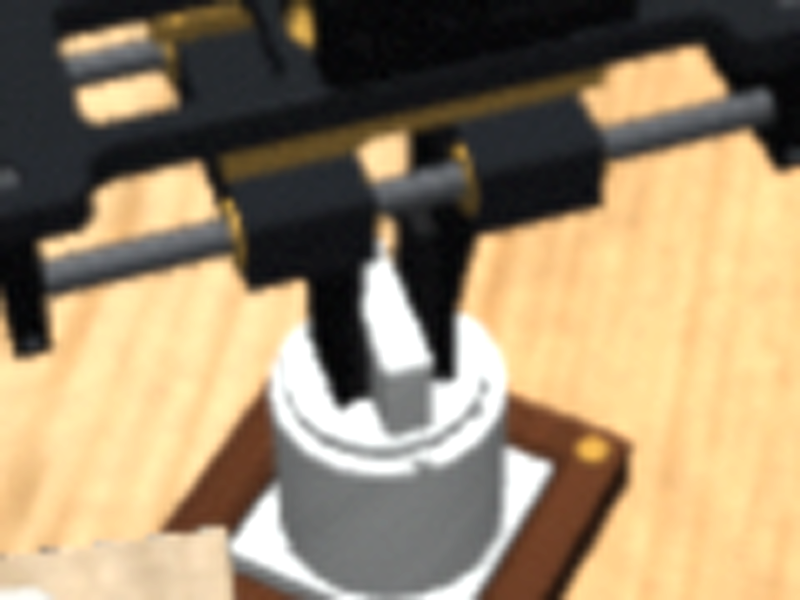

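The bar's near end (405,410) points at the near stud (420,465). The flange is down inside the rim and the pot is still in the nest, so I'm handing in.

```bash
python3 -c "
from bench import ticket
print(ticket.close_job())"
```

```text
the job is handed in; nothing more can be done
None
```

I handed in the job at 18.7 s of the 51 s limit: the pot is home in the nest, and the lid is down under the lip, turned about 45° clockwise to point at the studs and held by its bar at 25 N. The hand-in returned no verdict.

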